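# Slide the adapter plate over the edge, grip it and lay it on the swivel block

### The arm

A 7-joint arm with a two-finger parallel gripper is mounted at the origin on the work surface. World frame = base frame: x ahead of the robot, y to its left, z up, the work surface at z = 0. Lengths are in m, angles in degrees, forces in N, time in s.
With the tool pointing down it reaches from about 0.4 to 0.875 m from the base axis. Payload 6.5 kg.
Tool frame: the origin (TCP) lies midway between the tips of the shut fingers; the grasp point (between the pads) lies 19 mm behind it (robot.pinch_z is the z of the grasp point in the tool frame, in m); z points along the fingers, x is the direction in which the jaws open and shut, and the axes are right-handed (so a half turn about z gives the same grasp; the last joint's range is limited). The gripper opens to 85 mm and grips with 20 to 120 N. Pads are 22 mm wide; open, the fingers measure 114 mm over their backs; the gripper's body (76 mm by 85 mm) begins 54 mm behind the grasp point. The pads swing forward as they close: fully open they stand 13 mm farther back than shut.
Start: joints at [-73.694, 30.733, -0.252, 88.115, 0.149, 61.152, -4.079], TCP at [0.223, 0.61, 0.231] pointing down, gripper open.
Joint ranges: [-154.64, 154.64], [-21.42, 123.67], [-72.66, 72.17], [13.99, 137.28], [-74.86, 254.86], [10.95, 109.41], [-158.01, 158.01]. Speed limits (degrees/s): [136.94, 136.94, 180, 180, 180, 180, 180].

### API

Orientations are given as [roll, pitch, yaw] about the fixed x, y, z axes, in that order (R = Rz(yaw) Ry(pitch) Rx(roll)).
In Python, from cell import robot gives the robot as it stands.
- The arm moves only by the tool jog_arm, never from a script. Its argument "targets" is one flat list of numbers, 7 for each row, row after row: the turn, a rotation vector about the world's x, y, z in degrees, then the shift along the world's x, y, z in units of 50 mm (1.0 is 50 mm), then the finger opening in mm, from 0 to 85.4. A call has 1 to 20 rows; each row is the pose to reach, as a shift and turn from the pose commanded when the call began; what a row does not reach only later rows make up. A row lasts 1/10 s, in which the tool goes at most 50 mm and 8.59 degrees, less where a joint would pass 70% of its speed; a pose out of reach is approached as far as the arm can. A call with a gripper value outside its range is refused whole. The fingers move at their own pace and stop on an object; the grip force is fixed at half the most. Time passes only in rows, so rows that repeat a pose let the fingers close. It gives the time, the measured TCP pose, the force and the opening at its end, in the units of the state.
- robot.get_state(): the state, without advancing time (a new reading comes with each control period).
- robot.capture(name): name is "side" or "top"; returns a dict with "image" (384x512x3 uint8, red, green, blue), "K" (3x3 intrinsics, pixels), "k1" (the pictures are not rectified: a ray, as slopes to the right and down, at radius r is drawn at 1 + k1 r^2 times it, then the intrinsics apply), "eye" and "rotation" of the camera in the world. Camera axes: x right, y down, z forward; pixel columns grow to the right and rows downward; lengths in m; the calibration is good to about 2 mm. A picture is of the moment at which its call begins. There is no depth.
- robot.job_done(): hands the job in, once; it reports no verdict.
The state is a dict: "clock": time; "qpos": joint angles; "joint_vel": joint speeds; "tau": joint torques, N m; "eef_pos": TCP position; "eef_rot": TCP orientation; "wrist_force": force on the tool from outside, world axes, zero at the start; "torque": the same for the moment, N m; "opening": finger opening in m.
Only numpy, scipy, OpenCV 4.12 (cv2) and the standard library are available. Lean on these libraries where they do the work, as an engineer would, in place of code of your own. Each camera call takes 0.05 s, during which the arm holds its last target. There are 200 camera calls.

### The job

The flat aluminium adapter plate lies between the lips of the grey chute, where it cannot be gripped: without gripping it, slide it out over the chute's open edge until about a third of it overhangs, and back off so that it rests there by itself. Then grip it by the overhanging end, lift it clear and set it down flat on top of the steel swivel block, centred and lengthwise along the block's top, before letting go. Do not let the plate fall or tip up, and leave the rotator, heel cushion and collar nut where they are.

Things in the scene. Friction and masses are not known exactly. Their poses are not given: they have to be found in the camera images.
- plate: Loose flat aluminium adapter plate, 45 mm wide (its x), 150 mm long (its y), 6 mm thick, about 0.11 kg, with dark bolt-hole marks. Origin at the centre of its underside, z up. It starts flat in the chute, its y within 4 degrees of the chute's y, its -y end 10 to 35 mm short of the open edge. It tips once its middle passes the edge.
- plate_lead (a point): Middle of the plate's -y end (the one towards the chute's open edge), at half thickness: 75 mm from the plate's middle.
- chute: Fixed raised grey steel chute, deck top 60 mm above the bench. Origin at bench level under the middle of its open edge; -y points out of the open end, +y to the closed end. Lips on both sides and at the closed end rise 10 mm above the deck; the channel is 65 mm wide (85 over the lips) and 250 mm long.
- chute_edge (a point): Middle of the chute's open edge, at the top of the deck; axes as the chute's. This edge has no lip, and in front of it the space is free down to the bench.
- swivel_block: Fixed steel swivel block. Origin at bench level on its axis. Its flat top is a bar 36 mm wide (its x), 64 mm long (its y) and 20 mm thick, dark steel, upper face 60 mm above the bench, on a thin neck over an 80 mm round grey foot 18 mm high.
- rotator: Loose green anodized rotator, bystander: round, 48 mm across, 34 mm high. Origin at the centre of its underside.
- heel_cushion: Loose black rubber heel cushion, bystander: about 65 by 40 mm, 26 mm high. Origin near the middle of its underside.
- collar_nut: Loose brass collar nut, bystander: ring 38 mm across, 14 mm high. Origin at the centre of its underside.
Mind the look-alikes: they are no part of the job. Leave any green or red look-alike of the plate alone.

How it is judged (in metres and radians):
On the way, in this order (a step that is already met when the one before it is completed fails the run):
1. the plate lies flat on the chute's deck, its end at least 30 mm out over the open edge, with the fingers off it (y of plate_lead in the frame of chute_edge below -0.03 m and y of plate in the frame of chute_edge between -0.001 and 0.05 m and z of plate in the frame of chute_edge between -0.004 and 0.004 m and angle between plate's own z axis and vertical below 0.06 rad and contact force between the fingers and plate below 0.3 N), for 0.2 s.
2. the plate is held by the fingers at its overhanging end and lifted at least 25 mm clear of the deck (distance between the grasp point and plate_lead below 0.06 m and contact force between the fingers and plate above 1 N and z of plate in the frame of chute_edge above 0.025 m), for 0.1 s.
3. the plate is set on the swivel block while still held (contact force between the fingers and plate above 0.5 N and contact force between swivel_block and plate above 0.2 N and horizontal distance between plate and swivel_block below 0.025 m).
At the end, for the whole second after the job is handed in: The plate rests flat (within 3.4 degrees) on the swivel block's top, its middle within 18 mm of the block's axis and its length within 12 degrees of the block's length, still and released; rotator, heel cushion and collar nut within 20 mm of where they started (horizontal distance between plate and swivel_block below 0.018 m and angle between the y axis of plate and the y axis of swivel_block, either way round below 0.21 rad and z of plate in the frame of swivel_block between 0.056 and 0.064 m and angle between plate's own z axis and vertical below 0.06 rad and linear speed of plate below 0.02 m/s and distance of each of rotator, heel_cushion, collar_nut from where it was at the start of the episode below 0.02 m and contact force between the fingers and plate below 0.1 N); the robot touches nothing.
It fails at once if the plate tips by more than 30 degrees or falls (angle between plate's own z axis and vertical above 0.52 rad or height (world z) of plate below 0.035 m).
It fails at once if the rotator is moved more than 20 mm (distance of rotator from where it was at the start of the episode above 0.02 m).
It fails at once if the heel cushion is moved more than 20 mm (distance of heel_cushion from where it was at the start of the episode above 0.02 m).
It fails at once if the collar nut is moved more than 20 mm (distance of collar_nut from where it was at the start of the episode above 0.02 m).
It also fails if it takes over 51 s, if anything falls off the work surface, if the arm or the gripper's body presses on something with over 40 N, if the wrist force passes 120 N, or if a joint passes its speed limit or range.

## Working session

There is one attempt and no reset: what is moved stays moved. The work goes in short steps, Python scripts to look and compute and a tool call to move; the robot and the scene stay as the last step left them, time stands still between calls to the robot, and variables do not carry over. Pictures are saved under pics/ and viewed, about 8 in all and at most 12, crops included, and the job is handed in when it is done.

Besides the shell and the picture viewer there is one more tool, called after "Request:" as a command line: name --argument value ..., lists and objects as JSON in quotes. jog_arm: Moves the arm, as the interface text tells. Its arguments: {"type":"object","properties":{"targets":{"type":"array"}},"required":["targets"]}

```bash
mkdir -p pics; ls; python3 - <<'E'
from cell import robot
import cv2
print(robot.get_state(), robot.pinch_z)
for n in ("top","side"):
    c=robot.capture(n); cv2.imwrite(f"pics/{n}0.png",c["image"][:,:,::-1]); print(n,c["K"],c["k1"],c["eye"],c["rotation"])
E
```

```text
pics
{'clock': 0.0, 'qpos': array([-73.69410794,  30.77669815,  -0.25332551,  88.17268369,
         0.1477631 ,  61.15058062,  -4.0786797 ]), 'joint_vel': array([ 0.03760266, -0.07480932,  0.08463382, -0.05786982, -0.01187993,
        0.01634034,  0.02564868]), 'tau': array([ 2.45604446e-05, -5.83414793e+01,  1.04841616e+00, -2.59111834e+01,
        1.23163921e-02,  9.46534972e-03, -8.28774489e-06]), 'eef_pos': array([0.22316836, 0.60980475, 0.23040876]), 'eef_rot': array([1.79993237e+02, 9.94058887e-02, 6.99045944e+01]), 'wrist_force': array([-0.04583957,  0.68950969, -0.17225159]), 'torque': array([-0.00055322, -0.00978562,  0.02218901]), 'opening': 0.08588207552493697} -0.0187
top [[365.81601799   0.         252.48163006]
 [  0.         365.81601799 190.70300133]
 [  0.           0.           1.        ]] -0.027747031077662625 [0.30827287 0.03783776 1.23567168] [-1.72388013e+02  1.03915715e-03 -8.95024881e+01]
side [[400.3735948    0.         261.927683  ]
 [  0.         400.3735948  194.91429183]
 [  0.           0.           1.        ]] -0.05768236795603204 [ 0.41410021 -0.82854501  0.75574912] [-128.20809758   -0.55329718   -3.76848998]
```

View pics/top0.png

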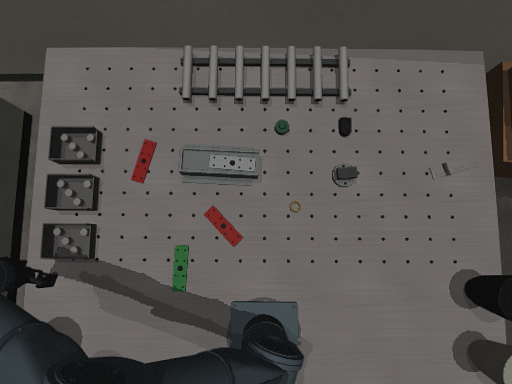

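View pics/side0.png

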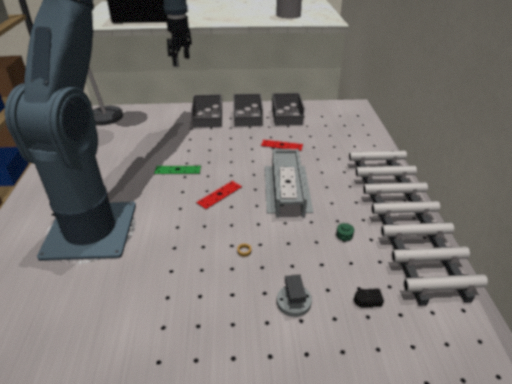

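```bash
cat > h.py <<'E'
import numpy as np, cv2
from scipy.spatial.transform import Rotation as Ro
from cell import robot
def cast(c,px,z):
    "pixels -> world points on plane z"
    px=np.asarray(px,float).reshape(-1,1,2)
    s=cv2.undistortPoints(px,c["K"],np.array([c["k1"],0,0,0.]))[:,0]
    d=Ro.from_euler("xyz",c["rotation"],degrees=True).apply(np.c_[s,np.ones(len(s))])
    return c["eye"]+d*((z-c["eye"][2])/d[:,2])[:,None]
def project(c,P):
    q=Ro.from_euler("xyz",c["rotation"],degrees=True).inv().apply(np.atleast_2d(P)-c["eye"])
    return cv2.projectPoints(q,np.zeros(3),np.zeros(3),c["K"],np.array([c["k1"],0,0,0.]))[0][:,0]
def crop(c,x,y,w,h,f,name):
    im=cv2.resize(c["image"][y:y+h,x:x+w,::-1],None,fx=f,fy=f,interpolation=cv2.INTER_CUBIC)
    cv2.imwrite(f"pics/{name}.png",np.clip(im*1.4,0,255).astype(np.uint8))
E
python3 - <<'E'
from h import *
t=robot.capture("top"); s=robot.capture("side")
crop(t,170,110,200,90,4,"topc"); crop(s,255,140,130,180,3,"sidec")
E
```

```text
(no output)
```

View pics/topc.png

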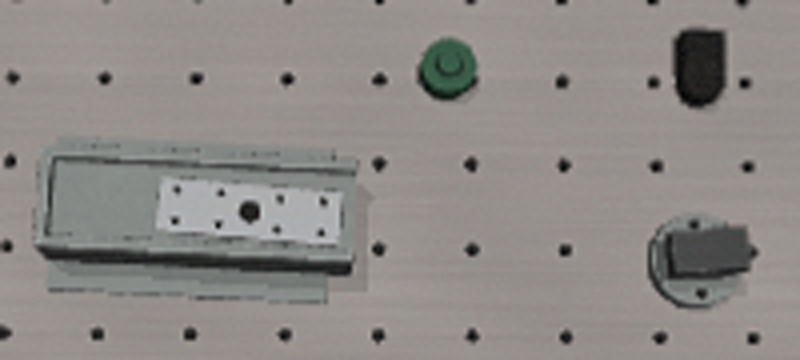

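View pics/sidec.png

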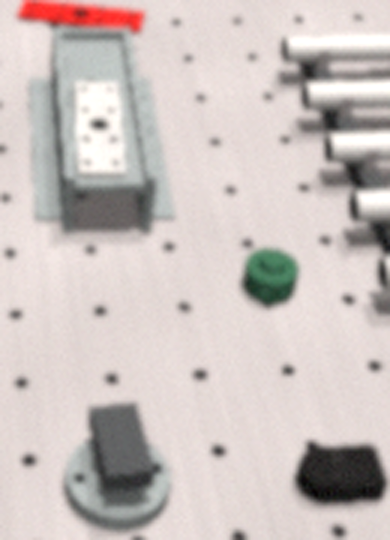

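```bash
cat > m.py <<'E'
from h import *
def plate(c,z,roi,thr=150):
    x,y,w,h=roi; g=cv2.resize(c["image"][y:y+h,x:x+w].min(2),None,fx=4,fy=4,interpolation=cv2.INTER_CUBIC)
    m=cv2.morphologyEx((g>thr).astype(np.uint8),cv2.MORPH_CLOSE,np.ones((25,25)))
    k=max(cv2.findContours(m,0,2)[0],key=cv2.contourArea)
    px=(k[:,0]+.5)/4-.5+[x,y]
    W=cast(c,px,z)[:,:2]
    (cx,cy),(a,b),an=cv2.minAreaRect((W*1000).astype(np.float32))
    if b<a: a,b,an=b,a,an+90
    return cx,cy,a,b,(an+90)%180   # mm, long-axis direction deg
E
python3 - <<'E'
from m import *
t=robot.capture("top"); s=robot.capture("side")
i=t["image"][145:185,205:260].min(2); print(np.percentile(i,[5,25,50,75,90]))
for th in (120,130,140): print("top",th,plate(t,.066,(205,148,53,29),th))
i=s["image"][160:205,272:310].min(2); print(np.percentile(i,[5,25,50,75,90]))
for th in (150,165,180): print("side",th,plate(s,.066,(276,160,24,42),th))
q=lambda L:np.array(L)/4+[170,110]
q2=lambda L:np.array(L)/3+[255,140]
np.set_printoptions(precision=4,suppress=True)
print("chute top (outer+x at open, inner -x.. )",cast(t,q([(357,162),(352,265),(37,245),(46,146)]),.07))
print("inner lines",cast(t,q([(52,157),(355,172),(47,240),(352,258)]),.07))
print("block top",cast(t,q([(668,228),(746,225),(750,268),(673,276)]),.06), "foot",cast(t,q([(697,262)]),.018))
print("side block top",cast(s,q2([(89,408),(137,404),(151,473),(103,487)]),.06))
print("side chute",cast(s,q2([(62,180),(152,180),(54,32),(130,32)]),.07))
print("byst",cast(t,q([(448,63),(700,65),(500,388)]),.03))
E
```

```text
[ 28.  83.  95. 106. 124.]
top 120 (556.6991577148438, 103.25167846679688, 42.50231170654297, 155.6809844970703, 85.68661499023438)
top 130 (552.8904418945312, 127.4393310546875, 34.87834167480469, 107.55103302001953, 90.48343592882156)
top 140 (556.029296875, 95.77796936035156, 0.0, 0.8309659957885742, 0.863800048828125)
[ 77. 120. 136. 155. 175.]
side 150 (560.88720703125, 108.02778625488281, 56.56216812133789, 151.8369140625, 87.86732482910156)
side 165 (557.4900512695312, 107.3160400390625, 43.9702262878418, 144.15130615234375, 84.90796661376953)
side 180 (550.0215454101562, 112.50030517578125, 30.8217716217041, 112.11030578613281, 72.50820922851562)
chute top (outer+x at open, inner -x.. ) [[0.5966 0.0183 0.07  ]
 [0.5113 0.0218 0.07  ]
 [0.5256 0.2772 0.07  ]
 [0.608  0.2728 0.07  ]]
inner lines [[0.5988 0.2675 0.07  ]
 [0.5883 0.0198 0.07  ]
 [0.5298 0.2692 0.07  ]
 [0.5171 0.0218 0.07  ]]
block top [[ 0.5461 -0.237   0.06  ]
 [ 0.5492 -0.3012  0.06  ]
 [ 0.5135 -0.3034  0.06  ]
 [ 0.5063 -0.2402  0.06  ]] foot [[ 0.5256 -0.2707  0.018 ]]
side block top [[ 0.5105 -0.2428  0.06  ]
 [ 0.5469 -0.2411  0.06  ]
 [ 0.5479 -0.3048  0.06  ]
 [ 0.5125 -0.3147  0.06  ]]
side chute [[0.5139 0.016  0.07  ]
 [0.5958 0.0116 0.07  ]
 [0.5288 0.2687 0.07  ]
 [0.6106 0.2647 0.07  ]]
byst [[ 0.6937 -0.0594  0.03  ]
 [ 0.6942 -0.2747  0.03  ]
 [ 0.4162 -0.1018  0.03  ]]
```

Request:
jog_arm --targets '[0, 0, -6, 0.57, -0.67, -0.17, 0, 0, 0, -12, 1.14, -1.33, -0.33, 0, 0, 0, -18, 1.7, -2.0, -0.5, 0, 0, 0, -24, 2.27, -2.67, -0.67, 0, 0, 0, -30, 2.84, -3.33, -0.83, 0, 0, 0, -36, 3.41, -4.0, -1.0, 0, 0, 0, -42, 3.98, -4.67, -1.17, 0, 0, 0, -48, 4.55, -5.33, -1.33, 0, 0, 0, -54, 5.1, -6.0, -1.5, 0, 0, 0, -60, 5.68, -6.67, -1.67, 0, 0, 0, -66, 6.25, -7.33, -1.83, 0, 0, 0, -72, 6.82, -8.0, -2.0, 0, 0, 0, -72.7, 6.82, -8.0, -2.0, 0, 0, 0, -72.7, 6.82, -8.0, -2.0, 0, 0, 0, -72.7, 6.82, -8.0, -2.0, 0]'

```text
clock: 1.8
eef_pos: [0.5636, 0.2119, 0.1313]
eef_rot: [-179.9, 0.0, -2.7]
wrist_force: [-0.8, 0.2, -0.7]
opening: -0.0
```

Request:
jog_arm --targets '[0, 0, 0, 0, 0, -0.5, 0, 0, 0, 0, 0, 0, -0.9, 0, 0, 0, 0, 0, 0, -1.2, 0, 0, 0, 0, 0, 0, -1.36, 0, 0, 0, 0, 0, 0, -1.36, 0, 0, 0, 0, 0, 0, -1.36, 0]'

```text
clock: 2.4
eef_pos: [0.5648, 0.2108, 0.0639]
eef_rot: [-180.0, -0.0, -2.8]
wrist_force: [0.8, 0.8, -0.2]
opening: 0.0001
```

```bash
python3 - <<'E'
from m import *
s=robot.capture("side");t=robot.capture("top")
a=cv2.resize(s["image"][130:230,240:340],None,fx=4,fy=4,interpolation=2); b=cv2.resize(t["image"][130:230,165:265],None,fx=4,fy=4,interpolation=2)
cv2.imwrite("pics/c1.png",np.clip(np.hstack([a,b])[:,:,::-1]*1.3,0,255).astype(np.uint8))
E
```

```text
(no output)
```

View pics/c1.png

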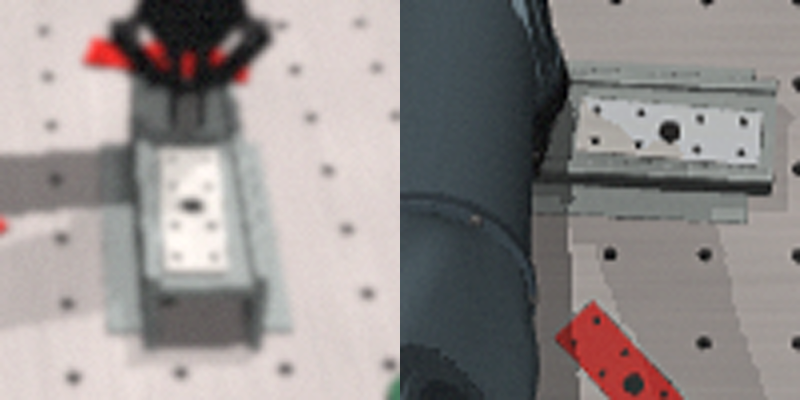

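Request:
jog_arm --targets '[0, 0, 0, 0, 0, -0.03, 0, 0, 0, 0, -0.005, -0.1, -0.03, 0, 0, 0, 0, -0.01, -0.2, -0.03, 0, 0, 0, 0, -0.015, -0.3, -0.03, 0, 0, 0, 0, -0.02, -0.4, -0.03, 0, 0, 0, 0, -0.025, -0.5, -0.03, 0, 0, 0, 0, -0.03, -0.6, -0.03, 0, 0, 0, 0, -0.035, -0.7, -0.03, 0, 0, 0, 0, -0.04, -0.8, -0.03, 0, 0, 0, 0, -0.045, -0.9, -0.03, 0, 0, 0, 0, -0.05, -1.0, -0.03, 0, 0, 0, 0, -0.055, -1.1, -0.03, 0, 0, 0, 0, -0.06, -1.2, -0.03, 0, 0, 0, 0, -0.064, -1.28, -0.03, 0, 0, 0, 0, -0.066, -1.32, -0.03, 0, 0, 0, 0, -0.066, -1.32, -0.03, 0]'

```text
clock: 4.1
eef_pos: [0.561, 0.1438, 0.0617]
eef_rot: [180.0, 0.0, -2.8]
wrist_force: [-0.8, -0.2, 0.7]
opening: 0.0002
```

```bash
python3 - <<'E'
from m import *
s=robot.capture("side");t=robot.capture("top")
print(robot.get_state()["eef_pos"])
for th in (150,160,165,170): print("side",th,plate(s,.066,(270,160,38,65),th))
a=cv2.resize(s["image"][130:230,240:340],None,fx=4,fy=4,interpolation=2); b=cv2.resize(t["image"][130:230,200:300],None,fx=4,fy=4,interpolation=2)
cv2.imwrite("pics/c2.png",np.clip(np.hstack([a,b])[:,:,::-1]*1.3,0,255).astype(np.uint8))
E
```

```text
[0.56094055 0.14411819 0.06165308]
side 150 (558.1083374023438, 47.88331985473633, 48.54100036621094, 134.60293579101562, 86.0505142211914)
side 160 (558.2017211914062, 46.524574279785156, 44.63506317138672, 130.27993774414062, 85.3514633178711)
side 165 (557.8198852539062, 45.94435119628906, 43.125953674316406, 128.54417419433594, 86.05718994140625)
side 170 (557.8865356445312, 45.81077575683594, 41.31513595581055, 126.73561096191406, 85.28775787353516)
```

View pics/c2.png

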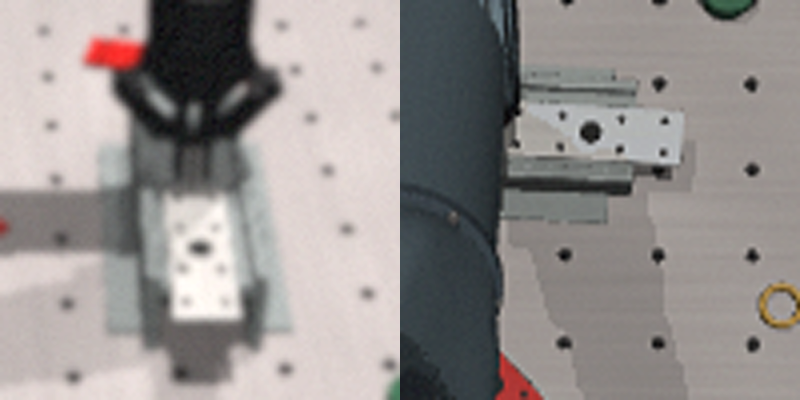

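Request:
jog_arm --targets '[0, 0, 0, -0.004, -0.08, 0, 0, 0, 0, 0, -0.008, -0.16, 0, 0, 0, 0, 0, -0.01, -0.21, 0, 0, 0, 0, 0, -0.012, -0.24, 0, 0, 0, 0, 0, -0.012, -0.24, 0, 0, 0, 0, 0, -0.01, -0.16, 0, 0, 0, 0, 0, 0, 0.05, 0, 0, 0, 0, 0, 0.01, 0.2, 0, 0, 0, 0, 0, 0.01, 0.2, 0.5, 0, 0, 0, 0, 0.01, 0.2, 1.3, 0, 0, 0, 0, 0.01, 0.4, 2.2, 0, 0, 0, 0, 0.01, 1.0, 2.2, 85, 0, 0, 0, 0.01, 1.7, 2.2, 85, 0, 0, 0, 0.01, 2.4, 2.2, 85, 0, 0, 0, 0.01, 2.4, 2.2, 85]'

```text
clock: 5.7
eef_pos: [0.5598, 0.2728, 0.1716]
eef_rot: [-179.8, 0.0, -2.3]
wrist_force: [-0.3, 0.8, -0.0]
opening: 0.0579
```

```bash
python3 - <<'E'
from m import *
s=robot.capture("side");t=robot.capture("top")
print(robot.get_state()["eef_pos"])
for th in (150,160,165,170): print("side",th,plate(s,.066,(270,160,38,75),th))
for th in (115,120,125,130): print("top",th,plate(t,.066,(225,148,65,29),th))
a=cv2.resize(s["image"][150:250,240:340],None,fx=4,fy=4,interpolation=2); b=cv2.resize(t["image"][130:230,210:310],None,fx=4,fy=4,interpolation=2)
cv2.imwrite("pics/c3.png",np.clip(np.hstack([a,b])[:,:,::-1]*1.3,0,255).astype(np.uint8))
E
```

```text
[0.5609378  0.26607673 0.17152895]
side 150 (556.9725341796875, 46.129371643066406, 50.29072570800781, 155.17982482910156, 87.16024780273438)
side 160 (556.88916015625, 44.82715606689453, 46.837608337402344, 150.34901428222656, 86.84547424316406)
side 165 (557.0330200195312, 44.22441482543945, 45.163673400878906, 148.98922729492188, 87.19097900390625)
side 170 (556.7539672851562, 44.013736724853516, 43.96211242675781, 146.79454040527344, 86.6138687133789)
top 115 (559.4119262695312, 25.21123504638672, 95.6501235961914, 212.3467254638672, 90.50198632478714)
top 120 (559.18896484375, 49.691925048828125, 95.62969207763672, 162.30276489257812, 90.49292159080505)
top 125 (552.1337890625, 48.98242950439453, 89.77361297607422, 164.14483642578125, 103.27416133880615)
top 130 (545.5806884765625, 45.60564422607422, 66.38197326660156, 148.3365478515625, 87.5689468383789)
```

View pics/c3.png

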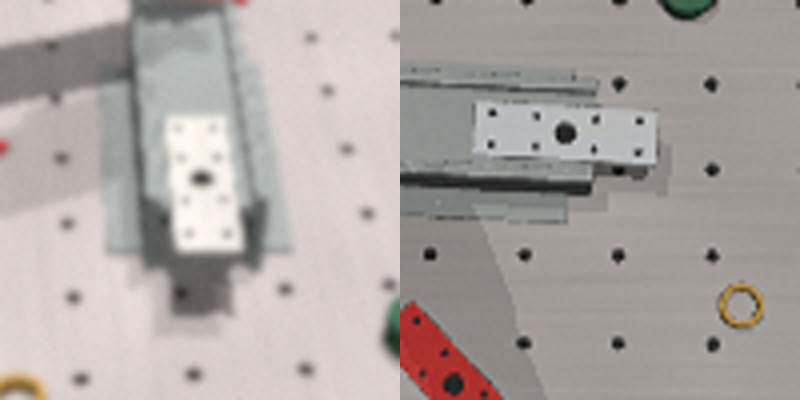

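Request:
jog_arm --targets '[0, 0, 0, -0.02, -0.6, 0, 85, 0, 0, 0, -0.04, -1.3, 0, 85, 0, 0, 0, -0.05, -2.0, 0, 85, 0, 0, 0, -0.07, -2.7, 0, 85, 0, 0, 0, -0.09, -3.4, 0, 85, 0, 0, 0, -0.1, -4.1, 0, 85, 0, 0, 0, -0.12, -4.8, 0, 85, 0, 0, 0, -0.13, -5.2, 0, 85, 0, 0, 0, -0.13, -5.41, 0, 85, 0, 0, 0, -0.13, -5.41, -0.4, 85, 0, 0, 0, -0.13, -5.41, -0.4, 85, 0, 0, 0, -0.13, -5.41, -0.4, 85]'

```text
clock: 7.0
eef_pos: [0.5547, -0.0056, 0.1517]
eef_rot: [-180.0, 0.1, -2.8]
wrist_force: [-0.1, -0.6, 0.7]
opening: 0.0851
```

Request:
jog_arm --targets '[0, 0, 0, 0, 0, -0.5, 85, 0, 0, 0, 0, 0, -1.0, 85, 0, 0, 0, 0, 0, -1.5, 85, 0, 0, 0, 0, 0, -1.9, 85, 0, 0, 0, 0, 0, -2.15, 85, 0, 0, 0, 0, 0, -2.23, 85, 0, 0, 0, 0, 0, -2.23, 85, 0, 0, 0, 0, 0, -2.23, 60, 0, 0, 0, 0, 0, -2.23, 50, 0, 0, 0, 0, 0, -2.23, 44, 0, 0, 0, 0, 0, -2.23, 38, 0, 0, 0, 0, 0, -2.23, 30, 0, 0, 0, 0, 0, -2.23, 30, 0, 0, 0, 0, 0, -2.23, 30, 0, 0, 0, 0, 0, -2.23, 30, 0, 0, 0, 0, 0, -2.23, 30]'

```text
clock: 8.6
eef_pos: [0.5556, -0.0061, 0.0409]
eef_rot: [-180.0, -0.1, -2.8]
wrist_force: [-1.1, 0.5, 5.9]
opening: 0.0434
```

```bash
python3 - <<'E'
from m import *
s=robot.capture("side")
print(robot.get_state())
crop(s,230,120,120,120,5,"c4")
E
```

```text
{'clock': 8.65, 'qpos': array([-16.95188533,  38.80164662,  17.14390871, 109.76849526,
       -19.22625641,  34.14787855,   9.85563851]), 'joint_vel': array([ 0.02039267, -0.00165882, -0.01814704,  0.04154303, -0.00940244,
       -0.01229752,  0.05458797]), 'tau': array([ 2.21112999e-02, -5.06903744e+01,  6.08216062e+00, -1.49195883e+01,
        2.94430414e-02, -3.13354963e-01, -2.45062768e-02]), 'eef_pos': array([ 0.55557337, -0.00606008,  0.04088253]), 'eef_rot': array([-1.79986084e+02, -5.56420896e-02, -2.79878497e+00]), 'wrist_force': array([-1.12183815, -0.20423086,  5.82357585]), 'torque': array([0.14691034, 0.18461266, 0.01757694]), 'opening': 0.043593886631634896}
```

View pics/c4.png

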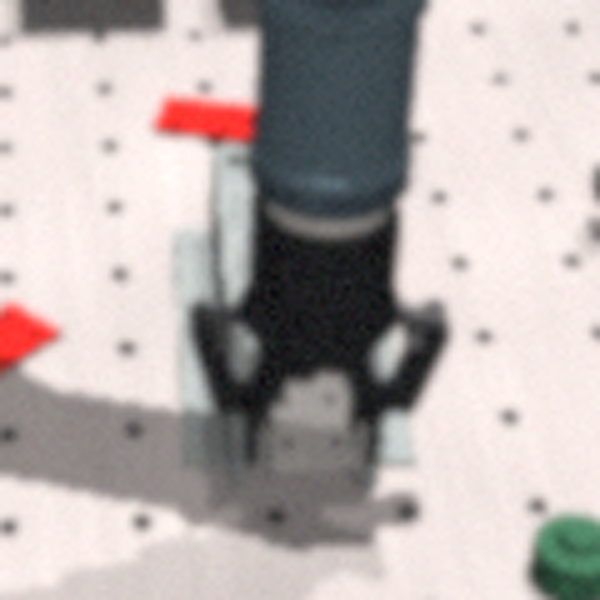

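Request:
jog_arm --targets '[0, 0, 0, 0, 0, 0.05, 30, 0, 0, 0, 0, 0, 0.15, 30, 0, 0, 0, 0, 0, 0.3, 30, 0, 0, 0, 0, 0, 0.5, 30, 0, 0, 0, 0, 0, 0.7, 30, 0, 0, 0, 0, 0, 0.9, 30, 0, 0, 0, 0, 0, 1.1, 30, 0, 0, 0, 0, 0, 1.2, 30, 0, 0, 0, 0, 0, 1.2, 30, 0, 0, 0, 0, 0, 1.2, 30, 0, 0, 0, 0, 0, 1.2, 30]'

```text
clock: 9.75
eef_pos: [0.5546, -0.0061, 0.0998]
eef_rot: [180.0, 0.1, -2.8]
wrist_force: [-0.4, -0.4, -1.7]
opening: 0.0432
```

```bash
python3 - <<'E'
from m import *
s=robot.capture("side");t=robot.capture("top")
st=robot.get_state(); print(st["eef_pos"],st["wrist_force"],st["torque"],st["opening"])
a=cv2.resize(s["image"][105:225,225:345],None,fx=3.3,fy=3.3,interpolation=2)
b=cv2.resize(t["image"][150:200,320:370],None,fx=7.92,fy=7.92,interpolation=2)
cv2.imwrite("pics/c5.png",np.clip(np.hstack([a,b])[:,:,::-1]*1.4,0,255).astype(np.uint8))
# block bar: dark mask
for c,r,z in ((t,(325,155,45,40),.06),(s,(275,265,45,50),.06)):
    x,y,w,h=r; g=cv2.resize(c["image"][y:y+h,x:x+w].max(2),None,fx=4,fy=4,interpolation=2)
    for th in (45,55,65,75):
        k=max(cv2.findContours((g<th).astype(np.uint8),0,2)[0]or[np.zeros((1,1,2),int)],key=cv2.contourArea)
        W=cast(c,(k[:,0]+.5)/4-.5+[x,y],z)[:,:2]*1000
        print(th,cv2.minAreaRect(W.astype(np.float32)))
print(t["image"][160:186:2,332:362:2].max(2))
E
```

```text
[ 0.55472851 -0.00612506  0.09984349] [ 0.48501064 -0.87272656 -0.41633393] [-0.08405428 -0.0071101   0.04108781] 0.043566046360354355
45 ((513.4932861328125, -260.86846923828125), (69.47864532470703, 33.387115478515625), 66.57084655761719)
55 ((513.4334106445312, -261.01287841796875), (70.66425323486328, 34.92418670654297), 66.56917572021484)
65 ((525.4803466796875, -266.6596374511719), (42.204139709472656, 82.0368881225586), 6.839751243591309)
75 ((519.3734741210938, -262.8255615234375), (69.6961669921875, 89.59175109863281), 25.87570571899414)
45 ((528.7252807617188, -310.26312255859375), (32.00486755371094, 9.335312843322754), 0.9167769551277161)
55 ((519.2572021484375, -300.89013671875), (31.441987991333008, 50.757598876953125), 47.81419372558594)
65 ((518.8966674804688, -300.3341979980469), (36.53517150878906, 53.634910583496094), 47.624019622802734)
75 ((517.6051635742188, -292.3543701171875), (47.50065994262695, 73.90348815917969), 37.80005645751953)
[[117 118 120 120 119 120 120 120 119 120 120 119 119 118 119]
 [117 118 116 118 120 121 121 120 121 120 121 121 121 121 122]
 [117 120 119 106 105 104  94 106 107 120 120 120 119 120 119]
 [121 117  95 108 106  55  55 108  87  87  92  94  97 119 118]
 [122  61  72  62  61  66  62  57  54  57  55  53  70 125 123]
 [ 73  75  42  63  56  57  58  60  58  58  57  57  64 125 122]
 [ 51  65  39  72  59  59  56  57  58  58  58  57  59  45 124]
 [ 43  65  49  50  60  57  58  57  56  56  55  57  54  75 125]
 [ 37  65  64  38  60  58  57  58  57  58  60  59  57 124 120]
 [ 42  85  64  18  33  31  33  37  39  34  38  74 115 123 122]
 [109  41 104  89  90  90  88  91  89  91  96  98 113 121 122]
 [122  42  87  92  93  97  63  68  96 105 105 110 113 124 125]
 [119 121  51  70 112 108  93  87 108  91 110 121 122 124 123]]
```

View pics/c5.png

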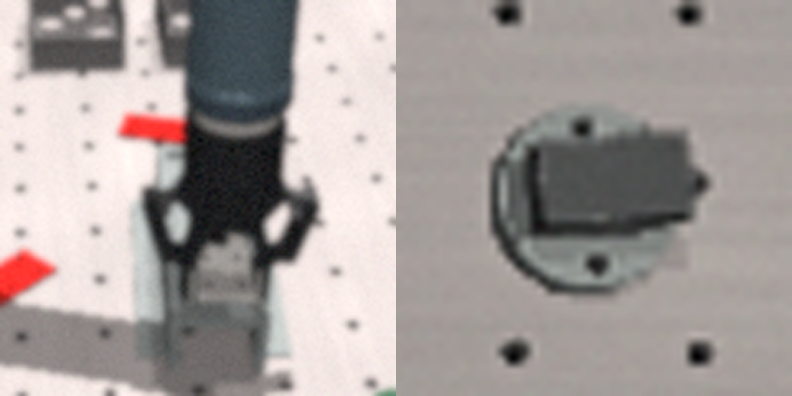

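```bash
python3 - <<'E'
from m import *
np.set_printoptions(precision=4,suppress=True)
t=robot.capture("top")
P=(np.array([(144,148),(288,132),(296,210),(149,225)])+.5)/7.92-.5+[320,150]
W=cast(t,P,.06)[:,:2]; print(W,W.mean(0))
d=W[[0,3]]-W[[1,2]]; print(np.hypot(*d.T),np.degrees(np.arctan2(d[:,1],d[:,0])), np.hypot(*(W[0]-W[3])),np.hypot(*(W[1]-W[2])))
E
```

```text
[[ 0.542  -0.2393]
 [ 0.5493 -0.2993]
 [ 0.5166 -0.3016]
 [ 0.5097 -0.2406]] [ 0.5294 -0.2702]
[0.0604 0.0614] [96.9537 96.3927] 0.03228831452883039 0.03282634408700234
```

Request:
jog_arm --targets '[0, 0, 0.3, -0.01, -0.2, 0, 30, 0, 0, 0.9, -0.04, -0.6, 0, 30, 0, 0, 1.5, -0.07, -1.1, 0, 30, 0, 0, 2.2, -0.1, -1.6, 0, 30, 0, 0, 2.9, -0.13, -2.1, 0, 30, 0, 0, 3.5, -0.16, -2.6, 0, 30, 0, 0, 4.2, -0.2, -3.1, 0, 30, 0, 0, 4.9, -0.23, -3.6, 0, 30, 0, 0, 5.5, -0.26, -4.1, 0, 30, 0, 0, 6.2, -0.29, -4.6, 0, 30, 0, 0, 6.9, -0.32, -5.1, 0, 30, 0, 0, 7.5, -0.35, -5.6, 0, 30, 0, 0, 8.1, -0.38, -6.0, 0, 30, 0, 0, 8.4, -0.4, -6.25, 0, 30, 0, 0, 8.5, -0.4, -6.34, 0, 30, 0, 0, 8.5, -0.4, -6.34, 0, 30, 0, 0, 8.5, -0.4, -6.34, 0, 30]'

```text
clock: 11.6
eef_pos: [0.5354, -0.3217, 0.1001]
eef_rot: [-179.9, 0.0, 5.8]
wrist_force: [0.4, 0.5, -1.7]
opening: 0.0437
```

```bash
python3 - <<'E'
from m import *
s=robot.capture("side");t=robot.capture("top")
st=robot.get_state(); print(st["eef_pos"],st["wrist_force"],st["torque"],st["opening"])
a=cv2.resize(s["image"][220:340,235:355],None,fx=3.3,fy=3.3,interpolation=2)
b=cv2.resize(t["image"][140:206,305:371],None,fx=6,fy=6,interpolation=2)
cv2.imwrite("pics/c6.png",np.clip(np.hstack([a,b])[:,:,::-1]*1.4,0,255).astype(np.uint8))
E
```

```text
[ 0.53552768 -0.32160576  0.1002018 ] [-0.96119961 -0.26446257 -1.48347721] [-0.05769084 -0.00147729 -0.00488516] 0.043589770898936404
```

View pics/c6.png

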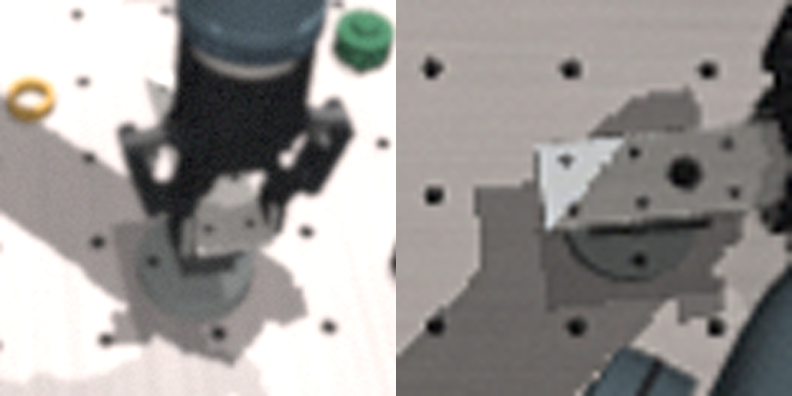

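```bash
python3 - <<'E'
from m import *
t=robot.capture("top")
P=(np.array([(684,174),(538,146),(550,228),(566,160),(727,144),(573,212),(734,193)])-[396,0]+.5)/6-.5+[305,140]
W=cast(t,P,.125); print(W)
for i,j in((3,4),(5,6)): d=W[i]-W[j]; print(np.degrees(np.arctan2(d[1],d[0])))
E
```

```text
[[ 0.52845255 -0.27004751  0.125     ]
 [ 0.54244409 -0.19481769  0.125     ]
 [ 0.49957062 -0.20016321  0.125     ]
 [ 0.53522024 -0.20915374  0.125     ]
 [ 0.54445069 -0.29282548  0.125     ]
 [ 0.50802199 -0.21218723  0.125     ]
 [ 0.51873768 -0.29564567  0.125     ]]
96.29526952477424
97.31649679601479
```

Request:
jog_arm --targets '[0, 0, 0, 0, -0.03, -0.2, 30, 0, 0, 0, 0, -0.03, -0.45, 30, 0, 0, 0, 0, -0.03, -0.7, 30, 0, 0, 0, 0, -0.03, -0.9, 30, 0, 0, 0, 0, -0.03, -1.02, 30, 0, 0, 0, 0, -0.03, -1.08, 30, 0, 0, 0, 0, -0.03, -1.12, 30, 0, 0, 0, 0, -0.03, -1.15, 30, 0, 0, 0, 0, -0.03, -1.17, 30, 0, 0, 0, 0, -0.03, -1.18, 30, 0, 0, 0, 0, -0.03, -1.18, 30, 0, 0, 0, 0, -0.03, -1.18, 30]'

```text
clock: 12.95
eef_pos: [0.5353, -0.3247, 0.0416]
eef_rot: [180.0, -0.0, 5.7]
wrist_force: [0.3, 0.6, -1.5]
opening: 0.0437
```

No contact yet; lower in small steps.

Request:
jog_arm --targets '[0, 0, 0, 0, 0, -0.01, 30, 0, 0, 0, 0, 0, -0.02, 30, 0, 0, 0, 0, 0, -0.03, 30, 0, 0, 0, 0, 0, -0.03, 30, 0, 0, 0, 0, 0, -0.03, 30]'

```text
clock: 13.45
eef_pos: [0.5353, -0.3248, 0.0408]
eef_rot: [180.0, -0.0, 5.7]
wrist_force: [-2.1, 2.3, 8.8]
opening: 0.0437
```

Request:
jog_arm --targets '[0, 0, 0, 0, 0, 0, 45, 0, 0, 0, 0, 0, 0, 50, 0, 0, 0, 0, 0, 0, 60, 0, 0, 0, 0, 0, 0, 75, 0, 0, 0, 0, 0, 0, 85, 0, 0, 0, 0, 0, 0, 85, 0, 0, 0, 0, 0, 0, 85, 0, 0, 0, 0, 0, 0, 85, 0, 0, 0, 0, 0, 0.4, 85, 0, 0, 0, 0, 0, 1.0, 85, 0, 0, 0, 0, 0, 1.8, 85, 0, 0, 0, 0, 0, 2.6, 85, 0, 0, 0, 0, -0.6, 3.2, 85, 0, 0, 0, 0, -1.4, 3.2, 85, 0, 0, 0, 0, -2.0, 3.2, 85, 0, 0, 0, 0, -2.0, 3.2, 85, 0, 0, 0, 0, -2.0, 3.2, 85]'

```text
clock: 15.15
eef_pos: [0.5345, -0.4249, 0.1994]
eef_rot: [-180.0, 0.0, 5.6]
wrist_force: [0.5, 0.1, -0.2]
opening: 0.085
```

```bash
python3 - <<'E'
from m import *
s=robot.capture("side");t=robot.capture("top")
st=robot.get_state(); print(st["eef_pos"],st["wrist_force"],st["opening"])
for th in (120,130,140): print("top",th,plate(t,.066,(308,150,60,40),th))
a=cv2.resize(s["image"][220:340,260:380],None,fx=3.3,fy=3.3,interpolation=2)
b=cv2.resize(t["image"][110:209,275:374],None,fx=4,fy=4,interpolation=2)
cv2.imwrite("pics/c7.png",np.clip(np.hstack([a,b])[:,:,::-1]*1.4,0,255).astype(np.uint8)) if a.shape[0]==b.shape[0] else print(a.shape,b.shape)
E
```

```text
[ 0.53550244 -0.42303119  0.19938539] [0.1419204  0.08320191 0.63373123] 0.0849972847467631
top 120 (529.2719116210938, -268.47222900390625, 45.181549072265625, 138.74993896484375, 96.32991075515747)
top 130 (528.69921875, -268.6348571777344, 42.55792236328125, 138.30787658691406, 96.32246732711792)
top 140 (522.6430053710938, -252.68809509277344, 38.30025100708008, 105.19252014160156, 91.93968617916107)
```

View pics/c7.png

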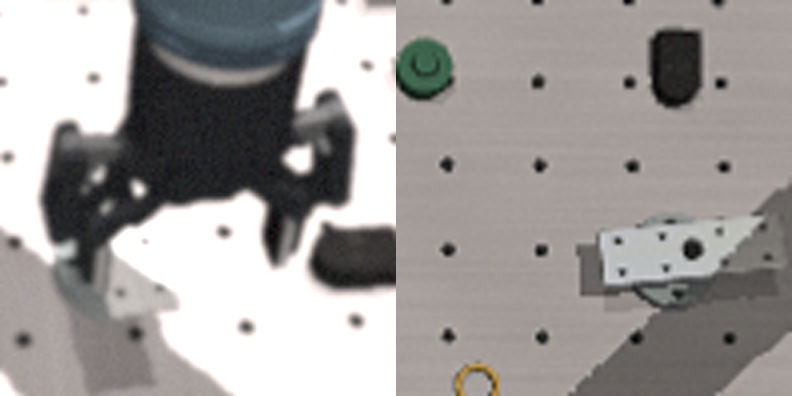

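```bash
python3 -c "
from cell import robot
print(robot.job_done())"
```

```text
the job is handed in; nothing more can be done
None
```

The plate is on the swivel block and the job was handed in at about 15 s on the robot's clock; no verdict was reported.

- **Slide:** I pushed the plate out with shut fingers until about 47 mm overhung the open edge, then backed off. The pictures showed it lying flat there by itself.
- **Grip and lift:** I gripped the overhanging end at 43.5 mm finger opening and lifted the plate about 60 mm. It looked level.
- **Set down:** I lowered it onto the block until the wrist force read +8.8 N (−1.5 N before contact), then opened the fingers and moved well clear.

**Last checks (top view):**
- **Position:** the plate's middle is at about (0.529, -0.27), within a few mm of the block's axis. Its length lies at 96.3°, against about 96.7° for the block.
- **State:** it is flat and the gripper is open and clear. The rotator, heel cushion and collar nut look unmoved by eye.

**Where checks disagreed:**
- **Block position and angle:** an early, blurry side view put the block's middle about 5 mm further in -y than the top view, and its length nearer 91°. I went mainly with the top view. Both differences are well inside the tolerance.
- **Plate length:** the last mask gave 138 mm instead of 150 mm because the end lay in the arm's shadow.

I viewed 11 pictures, against the plan of about 8.

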